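# Close up a vacuum cleaner and set its bleed-air ring

### The job

The clean filter is already in this vacuum cleaner: shut the filter lid fully, then turn the slim metal bleed-air ring on the leaning hose neck until its pointer nib lines up with the nib on the wide black collar just below it, and let go. The two black collars above and below the ring have just been glued, so do not touch them, and leave the other things on the bench where they are.

Things in the scene. Friction and masses are not known exactly. Their poses are not given: they have to be found in the camera images.
- cleaner: Canister vacuum cleaner, fixed to the bench: grey box 200 (x) x 360 (y) x 85 mm high, a 104 mm wheel on each side. Origin: centre of its underside; x points away from the robot (within 0.3 rad), y left, z up. The +y half is the filter compartment with the lid, the -y half a closed block from whose top the hose neck rises, leaning 28 degrees from vertical towards the body's -x.
- filter_lid (a joint): Lid of the filter compartment, a plate 190 long x 163 wide x 8 mm, hinged on its far edge (axis along the cleaner's y). 0 = shut on a hard rim, upper face 95 mm above the bench; grows (rad) as it opens upward, stop at 1.7; starts at 0.9 to 1.45. Stiff hinge (0.25 N m): stays at any angle. A tab 50 mm wide sticks out 22 mm beyond the middle of its free edge.
- lid_hinge (a point): Middle of the lid's hinge axis, in the plane of the lid's underside; does not move with the lid, has the axes of the cleaner body. In the body's frame at (95, 97.5, 87) mm.
- lid_edge (a point): Middle of the lid's free edge, on its upper (outer) face, 190 mm from the hinge; moves with the lid.
- bleed_ring (a joint): Slim ribbed aluminium ring on the neck: 62 mm diameter, 16 mm high, with a pointer nib 8 mm wide reaching 40 mm from the axis. Value = angle (rad) of its nib from the lower collar's fixed nib, positive counter-clockwise seen from the neck's free end; 0 = lined up. Starts at 0.6 to 1.3; range -0.5 to 1.6, friction 0.12 N m, stays where left, no stop or click at 0.
- ring_mid (a point): On the neck's axis at mid-height of the ring (8 mm from either face). z along the neck's axis, outward (up and leaning towards the robot); x points through the ring's pointer nib; turns with the ring. In the cleaner's frame at (18.7, -85, 162.7) mm.
- lower_collar: Fixed black collar, 82 mm diameter, 8 mm thick, its upper face 2 mm below the ring: it sticks out 10 mm beyond the ring. Fixed nib 9 mm wide on its rim reaches 54 mm from the axis. Freshly glued. Origin: on the axis at its lower face, 18 mm below the ring's middle; z along the neck outward, x through the fixed nib (upper side of the neck, away from the robot).
- upper_collar: Fixed black collar at the free end of the neck, 52 mm diameter, 12 mm high, starting 2 mm above the ring, so 5 mm further in than the ring's rim. Freshly glued; nothing stands above it. Origin: on the axis at its lower face; axes as the lower collar.
- screwdriver: Screwdriver with black handle, 190 mm, lying just beyond the cleaner. Leave alone. Origin: middle of its underside, x along it.
- hose_cuff: Short black tube, 54 mm diameter, 55 mm high, standing beside the cleaner's neck half (-y). Leave alone. Origin: centre of its underside.
- spare_wheel: Spare wheel, 100 mm diameter, 27 mm high, lying flat beside the cleaner's neck half (-y). Leave alone. Origin: centre of its underside.
- grease_jar: White jar, 66 mm diameter, 75 mm high, beside the cleaner's filter half (+y). Leave alone. Origin: centre of its underside.
- cleaner_bottle: Clear bottle, 70 mm diameter, 200 mm high, standing on the left of the bench. Leave alone. Origin: centre of its underside.
- spanner: Steel spanner, 180 mm, lying on the left of the bench. Leave alone. Origin: middle of its underside, x along it.
- end_cap: Round stepped cap, 80 mm diameter, 40 mm high, on the right of the bench. Leave alone. Origin: centre of its underside.

How it is judged:
By the outcome, as a careful person would: the job done as asked, in the order asked, and still so for the second after the job is handed in, with the robot touching nothing.
It also fails if it takes over 54 s, if anything falls off the work surface, if the arm or the gripper's body presses on something with over 40 N, if the wrist force passes 120 N, or if a joint passes its speed limit or range.

### The arm

A 6-joint arm with a two-finger parallel gripper is mounted at the origin on the work surface. World frame = base frame: x ahead of the robot, y to its left, z up, the work surface at z = 0. Lengths are in m, angles in rad, forces in N, time in s.
With the tool pointing down it reaches from about 0.375 to 0.825 m from the base axis. Payload 5.5 kg.
Tool frame: the origin (TCP) lies between the finger pads; the fingertips stand 14 mm ahead of it and the grasp point (between the pads) lies 5 mm behind it; z points along the fingers, y is the direction in which the jaws open and shut (so a half turn about z gives the same grasp; the last joint's range is limited). The gripper opens to 85 mm and grips with 20 to 120 N. Pads are 22 mm wide; open, the fingers measure 114 mm over their backs; the gripper's body (76 mm by 85 mm) begins 54 mm behind the grasp point. The pads swing forward as they close: fully open they stand 13 mm farther back than shut.
Start: joints at [1.239, 0.314, -0.047, 1.21, 0, 1.571], TCP at [0.195, 0.567, 0.245] pointing down, gripper open.
Joint ranges: [-2.67, 2.67], [-0.69, 1.73], [-1.03, 1.25], [-2.08, 2.16], [-1.42, 1.45], [-3.14, 3.14]. Speed limits (rad/s): [2.39, 2.39, 3.01, 3.14, 3.14, 3.14].

### API

Orientations are given as a unit quaternion [x, y, z, w].
In Python, from workcell import env gives the robot as it stands.
- The arm moves only by the tool servo_tool, never from a script. Its argument "steps" is a list that holds one entry, the list of rows, each a list of 7 numbers: the shift along the world's x, y, z in m, then the turn, a rotation vector about the world's x, y, z in rad, then the gripper command: -1 is shut, 1 is fully open, values between are in proportion. In form: [[[x, y, z, rx, ry, rz, hand], ...]]. A call has exactly 10 rows; each row shifts and turns the commanded pose from where the row before left it; what a row does not reach is not made up. A row lasts 1/12 s, in which the tool goes at most 41.7 mm and 7.16 degrees, less where a joint would pass 70% of its speed; a pose out of reach is approached as far as the arm can. A call is refused whole if a number of a shift passes 0.0417 or a number of a turn 0.125, either way. A call with a gripper value outside its range is refused whole. The fingers move at their own pace and stop on an object; "grip_force" is the grip in N (left out, the last holds). Time passes only in rows, so rows that do not move let the fingers close, or fill a call up. It gives the time, the measured TCP pose, the force and the opening at its end, in the units of the state.
- env.get_obs(): the state, without advancing time (a new reading comes with each control period).
- env.grab_frame(name): name is "scene" or "top"; returns a dict with "img" (480x640x3 uint8, red, green, blue), "vfov" (degrees; the focal length in pixels is half the picture's height over the tangent of half this angle, whatever the lens; pixels are square), "cx", "cy" (the principal point, pixels), "R" (3x3) and "t" (3): a world point X has camera coordinates R X + t. Camera axes: x right, y down, z forward; pixel columns grow to the right and rows downward; lengths in m; the calibration is good to about 2 mm. A picture is of the moment at which its call begins. There is no depth.
- env.hand_in(): hands the job in, once; it reports no verdict.
The state is a dict: "time_s": time; "q": joint angles; "joint_vel": joint speeds; "joint_efforts": joint torques, N m; "tcp_pos": TCP position; "orientation": TCP orientation; "contact_force": force on the tool from outside, world axes, zero at the start; "moment": the same for the moment, N m; "grip_width": finger opening in m.
Only numpy, scipy, OpenCV 4.12 (cv2) and the standard library are available. Lean on these libraries where they do the work, as an engineer would, in place of code of your own. Each camera call takes 0.05 s, during which the arm holds its last target. There are 200 camera calls.

## Working session

There is one attempt and no reset: what is moved stays moved. The work goes in short steps, Python scripts to look and compute and a tool call to move; the robot and the scene stay as the last step left them, time stands still between calls to the robot, and variables do not carry over. Pictures are saved under pics/ and viewed, about 8 in all and at most 12, crops included, and the job is handed in when it is done.

Besides the shell and the picture viewer there is one more tool, called after "Request:" in YAML: its name, and indented under it one key for each argument. servo_tool: Moves the arm, as the interface text tells. Its arguments: {"type":"object","properties":{"steps":{"type":"array"},"grip_force":{"type":"number"}},"required":["steps"]}

```bash
mkdir -p pics; cat > h.py <<'E'
import numpy as np,cv2,json
from workcell import env
def snap(name,fn):
    f=env.grab_frame(name); cv2.imwrite('pics/'+fn+'.png',cv2.cvtColor(f['img'],cv2.COLOR_RGB2BGR))
    np.savez('pics/'+fn+'.npz',**{k:f[k] for k in('vfov','cx','cy','R','t')}); return f
def cam(fn):
    f=np.load('pics/'+fn+'.npz'); fl=240/np.tan(np.radians(f['vfov'])/2); return fl,float(f['cx']),float(f['cy']),f['R'],f['t'].reshape(3)
def proj(fn,X):
    fl,cx,cy,R,t=cam(fn); c=np.atleast_2d(X)@R.T+t; return np.c_[cx+fl*c[:,0]/c[:,2],cy+fl*c[:,1]/c[:,2]]
def ray(fn,u,v):
    fl,cx,cy,R,t=cam(fn); d=R.T@np.array([(u-cx)/fl,(v-cy)/fl,1]); return -R.T@t,d
def atz(fn,u,v,z):
    o,d=ray(fn,u,v); return o+d*(z-o[2])/d[2]
E
python3 - <<'E'
from h import *
for n in('scene','top'):
    f=snap(n,n+'0'); print(n,f['vfov'],f['cx'],f['cy'],cam(n+'0')[3].round(3).tolist(),(-f['R'].T@np.ravel(f['t'])).round(3))
print(env.get_obs())
E
```

```text
scene 50.266556991308676 322.20823683352586 241.8055610246354 [[-0.077, 0.997, -0.0], [0.733, 0.057, -0.678], [-0.676, -0.052, -0.735]] [1.443 0.026 1.103]
top 43.28902080538645 324.898710160027 234.8048892526382 [[0.011, -1.0, 0.004], [-0.986, -0.012, -0.169], [0.169, -0.002, -0.986]] [ 0.305 -0.006  1.581]
{'time_s': 0.1, 'q': array([ 1.23900378e+00,  3.14123812e-01, -4.79967361e-02,  1.21022675e+00,
       -3.06925202e-05,  1.57077856e+00]), 'joint_vel': array([-0.00014304,  0.00093388,  0.00241035,  0.00054672, -0.0004252 ,
       -0.00070302]), 'joint_efforts': array([-1.16517922e-04, -5.40768170e+01,  3.40540767e+01,  1.12016941e-02,
       -4.64396010e-05, -5.47403701e-06]), 'tcp_pos': array([0.19528293, 0.56678151, 0.24453193]), 'orientation': array([ 1.65127544e-01,  9.86271916e-01, -7.67372819e-04, -1.12932266e-04]), 'contact_force': array([ 0.43657299, -0.41223005, -0.89183903]), 'moment': array([0.01623141, 0.01029136, 0.00781726]), 'grip_width': 0.08541180363487333}
```

View pics/scene0.png

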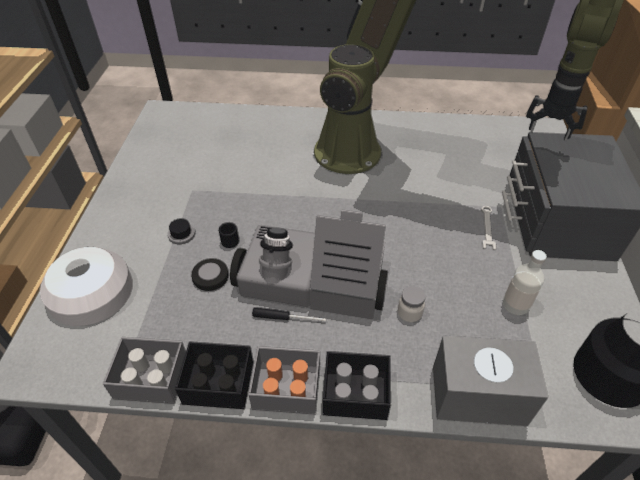

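View pics/top0.png

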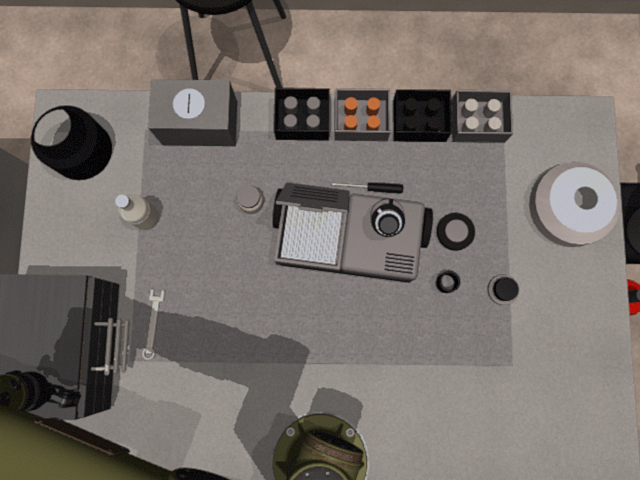

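The scene view (taken from the far side) shows the cleaner at about (310,265) with its lid open. The top view shows it at about (350,232), the neck at (388,220) and the hinge edge at the top. I'll enlarge both.

```bash
python3 - <<'E'
import cv2,numpy as np
a=cv2.imread('pics/top0.png')[175:287,265:440]; b=cv2.imread('pics/scene0.png')[200:330,220:400]
cv2.imwrite('pics/c1.png',cv2.resize(a,None,fx=4.5,fy=4.5,interpolation=cv2.INTER_CUBIC)[:600,:800])
cv2.imwrite('pics/c2.png',cv2.resize(b,None,fx=4.4,fy=4.4,interpolation=cv2.INTER_CUBIC))
E
```

```text
(no output)
```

View pics/c1.png

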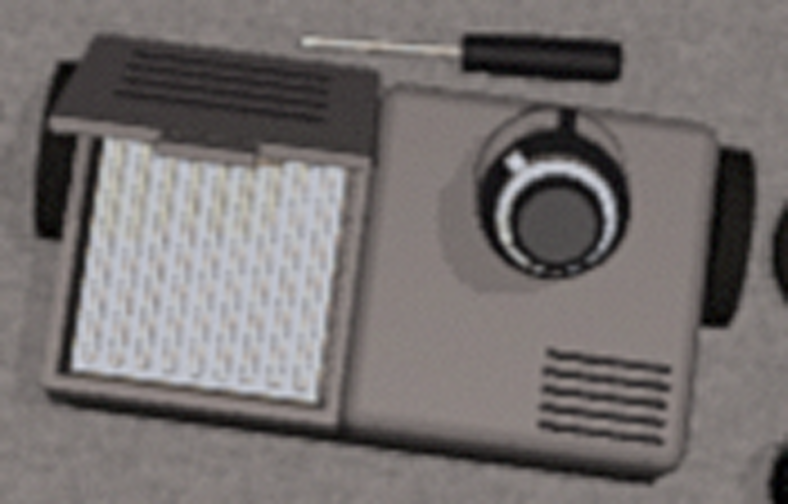

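View pics/c2.png

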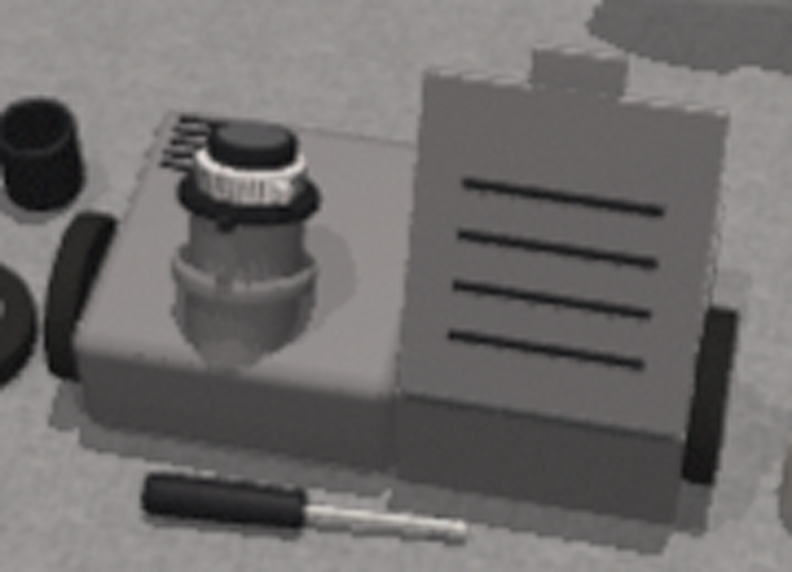

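```bash
cat > model.py <<'E'
from h import *
from scipy.optimize import least_squares
S,C=np.sin(np.radians(28)),np.cos(np.radians(28))
AX=np.array([-S,0,C]);CX=np.array([C,0,S]);CY=np.array([0,1.,0]);RM=np.array([.0187,-.085,.1627])
def neck(z,r,th): return RM+AX*z+r*(np.cos(th)*CX+np.sin(th)*CY)
def lid(s,y,h,a): return np.array([.095,.0975+y,.087])+s*np.array([-np.cos(a),0,np.sin(a)])+h*np.array([np.sin(a),0,np.cos(a)])
def W(p,X): c,s=np.cos(p[2]),np.sin(p[2]); X=np.asarray(X); return np.array([p[0]+c*X[0]-s*X[1],p[1]+s*X[0]+c*X[1],X[2]])
E
cat > fit.py <<'E'
from model import *
T=lambda u,v:('top0',u/4.5+265,v/4.5+175)
Sc=lambda u,v:('scene0',u/4.4+220,v/4.4+200)
obs=[('h-',T(380,70),lambda a,r:lid(0,-.0815,.008,a)),('h+',T(97,37),lambda a,r:lid(0,.0815,.008,a)),
('e-',T(373,155),lambda a,r:lid(.19,-.0815,.008,a)),('e+',T(50,115),lambda a,r:lid(.19,.0815,.008,a)),
('sh-',Sc(402,392),lambda a,r:lid(0,-.0815,.008,a)),('sh+',Sc(688,437),lambda a,r:lid(0,.0815,.008,a)),
('se-',Sc(425,70),lambda a,r:lid(.19,-.0815,.008,a)),('se+',Sc(728,112),lambda a,r:lid(.19,.0815,.008,a)),
('cap',T(558,222),lambda a,r:neck(22,0,0) if 0 else neck(.022,0,0)),('scap',Sc(257,137),lambda a,r:neck(.022,0,0)),
('fn',T(568,115),lambda a,r:neck(-.014,.054,0)),('sfn',Sc(227,228),lambda a,r:neck(-.014,.054,0)),
('rn',T(510,155),lambda a,r:neck(.004,.040,r))]
def res(p): return np.concatenate([proj(o[1][0],W(p,o[2](p[3],p[4])))[0]-o[1][1:] for o in obs])
s=least_squares(res,[.6,-.02,-.1,1.2,.9],loss='soft_l1')
print(s.x); 
for o,r in zip(obs,res(s.x).reshape(-1,2)): print(o[0],r.round(1))
np.save('p.npy',s.x)
p=s.x
for n,X in dict(hinge=[.095,.0975,.087],edge=lid(.19,0,.008,p[3]),tabtip=lid(.212,0,.004,p[3]),ring=RM,nib=neck(0,.04,p[4])).items(): print(n,W(p,X).round(4))
E
python3 fit.py
```

```text
[ 0.56955761 -0.07057069 -0.11376185  1.10645799  0.6908887 ]
h- [-1.4  0.5]
h+ [-2.3 -0. ]
e- [-1.2  0.2]
e+ [-1.8  0.1]
sh- [-2.2 -0. ]
sh+ [-1.9 -0.2]
se- [-1.3  0.6]
se+ [-0.9  0.5]
cap [-1.4  1.1]
scap [-1.8  0. ]
fn [-1. -1.]
sfn [-1.4  0. ]
rn [0.1 0.1]
hinge [0.675  0.0155 0.087 ]
edge [0.5976 0.0244 0.2605]
tabtip [0.5842 0.0259 0.2783]
ring [ 0.5785 -0.1571  0.1627]
nib [ 0.6084 -0.1349  0.1772]
```

Request:
servo_tool:
  steps:
    - [[0.024,-0.03,0.011,0,0,0.022,-1],[0.024,-0.03,0.011,0,0,0.022,-1],[0.024,-0.03,0.011,0,0,0.022,-1],[0.024,-0.03,0.011,0,0,0.022,-1],[0.024,-0.03,0.011,0,0,0.022,-1],[0.024,-0.03,0.011,0,0,0.022,-1],[0.024,-0.03,0.011,0,0,0.022,-1],[0.024,-0.03,0.011,0,0,0.022,-1],[0.024,-0.03,0.011,0,0,0.022,-1],[0.024,-0.03,0.011,0,0,0.022,-1]]
  grip_force: 30

```text
time_s: 0.93
tcp_pos: [0.4361, 0.2655, 0.3556]
orientation: [0.055, 0.998, -0.0, -0.0]
contact_force: [-0.0, 1.0, -0.5]
grip_width: -0.0001
```

Request:
servo_tool:
  steps:
    - [[0.023,-0.025,0,0,0,0,-1],[0.023,-0.025,0,0,0,0,-1],[0.023,-0.025,0,0,0,0,-1],[0.023,-0.025,0,0,0,0,-1],[0.023,-0.025,0,0,0,0,-1],[0.023,-0.025,0,0,0,0,-1],[0.023,-0.025,0,0,0,0,-1],[0.023,-0.025,0,0,0,0,-1],[0.023,-0.025,0,0,0,0,-1],[0.023,-0.025,0,0,0,0,-1]]

```text
time_s: 1.77
tcp_pos: [0.6662, 0.0158, 0.3548]
orientation: [0.056, 0.998, 0.0, -0.0]
contact_force: [1.3, 0.4, -0.1]
grip_width: -0.0003
```

```bash
cat > st.py <<'E'
from model import *
from scipy.spatial.transform import Rotation as Ro
o=env.get_obs(); r=Ro.from_quat(o['orientation']).as_matrix()
print('t',round(o['time_s'],2),'tcp',o['tcp_pos'].round(4),'q',o['q'].round(3)); print('z',r[:,2].round(3),'y',r[:,1].round(3),'az y',np.degrees(np.arctan2(r[1,1],r[0,1])).round(1),'F',o['contact_force'].round(1),'M',o['moment'].round(2),'w',o['grip_width'].round(4))
E
python3 st.py; python3 - <<'E'
from model import *
p=np.load('p.npy')
for a in np.r_[p[3],np.linspace(1.0,0,9)]:
    X=lid(.165,0,.008,a); print(round(a,2),W(p,X+[.011,0,.014]).round(4))
E
```

```text
t 1.77 tcp [0.6662 0.0158 0.3548] q [0.024 0.44  0.38  1.511 0.    0.136]
1.11 [0.6196 0.0218 0.2521]
1.0 [0.6041 0.0236 0.2442]
0.88 [0.587  0.0256 0.2328]
0.75 [0.5714 0.0274 0.2193]
0.62 [0.5576 0.0289 0.204 ]
0.5 [0.5459 0.0303 0.1871]
0.38 [0.5363 0.0314 0.1689]
0.25 [0.5291 0.0322 0.1496]
0.12 [0.5243 0.0327 0.1295]
0.0 [0.522 0.033 0.109]Traceback (most recent call last):
  File "st.py", line 4, in <module>
    print('t',round(o['time_s'],2),'tcp',o['tcp_pos'].round(4),'q',o['q'].round(3)); print('z',r[:,2].round(3),'y',r[:,1].round(3),'az y',np.degrees(np.arctan2(r[1,1],r[0,1])).round(1),'F',o['contact_force'].round(1),'M',o['moment'].round(2),'w',o['grip_width'].round(4))
                                                                                                                                                                                                                                                      ^^^^^^^^^^^^^^^^^^^^^
AttributeError: 'float' object has no attribute 'round'
```

Request:
servo_tool:
  steps:
    - [[-0.003,0,-0.027,0,0,0,-1],[-0.003,0,-0.027,0,0,0,-1],[-0.003,0,-0.027,0,0,0,-1],[-0.003,0,-0.027,0,0,0,-1],[-0.006,0.001,0.0005,0,0,0,-1],[-0.006,0.001,0.0005,0,0,0,-1],[-0.006,0.001,0.0005,0,0,0,-1],[-0.006,0.001,0.0005,0,0,0,-1],[-0.006,0.001,0.0005,0,0,0,-1],[-0.006,0.001,0.0005,0,0,0,-1]]

```text
time_s: 2.6
tcp_pos: [0.6176, 0.0235, 0.2521]
orientation: [0.056, 0.998, 0.0, 0.001]
contact_force: [0.4, 0.4, 0.3]
grip_width: -0.0
```

Request:
servo_tool:
  steps:
    - [[-0.014,0.0016,-0.006,0,0,0,-1],[-0.017,0.002,-0.0114,0,0,0,-1],[-0.0156,0.0018,-0.0135,0,0,0,-1],[-0.0138,0.0015,-0.0153,0,0,0,-1],[-0.0117,0.0014,-0.0169,0,0,0,-1],[-0.0096,0.0011,-0.0182,0,0,0,-1],[-0.0072,0.0008,-0.0193,0,0,0,-1],[-0.0048,0.0005,-0.02,0,0,0,-1],[-0.001,0,-0.01,0,0,0,-1],[-0.001,0,-0.007,0,0,0,-1]]

```text
time_s: 3.43
tcp_pos: [0.5211, 0.0341, 0.1123]
orientation: [0.056, 0.998, 0.0, -0.0]
contact_force: [-0.9, -0.4, 0.9]
grip_width: -0.0
```

```bash
sed -i "s/o\['grip_width'\].round(4)/round(o['grip_width'],4)/" st.py; python3 st.py
```

```text
t 3.43 tcp [0.5211 0.0341 0.1123] q [ 0.065  0.264 -0.434  0.874  0.     0.177]
z [-0.001  0.    -1.   ] y [ 0.111  0.994 -0.   ] az y 83.6 F [-0.9 -0.4  0.9] M [ 0.02  0.14 -0.07] w -0.0
```

Request:
servo_tool:
  steps:
    - [[0,0,-0.001,0,0,0,-1],[0,0,-0.001,0,0,0,-1],[0,0,-0.001,0,0,0,-1],[0,0,-0.0005,0,0,0,-1],[0,0,-0.0005,0,0,0,-1],[0,0,-0.0005,0,0,0,-1],[0,0,-0.0005,0,0,0,-1],[0,0,0,0,0,0,-1],[0,0,0,0,0,0,-1],[0,0,0,0,0,0,-1]]

```text
time_s: 4.27
tcp_pos: [0.5226, 0.034, 0.1089]
orientation: [0.056, 0.998, 0.0, 0.001]
contact_force: [-1.1, -0.4, 6.0]
grip_width: 0.0004
```

Request:
servo_tool:
  steps:
    - [[0,0,-0.0005,0,0,0,-1],[0,0,-0.0005,0,0,0,-1],[0,0,-0.0005,0,0,0,-1],[0,0,-0.0005,0,0,0,-1],[0,0,0,0,0,0,-1],[0,0,0,0,0,0,-1],[0,0,0,0,0,0,-1],[0,0,0,0,0,0,-1],[0,0,0,0,0,0,-1],[0,0,0,0,0,0,-1]]

```text
time_s: 5.1
tcp_pos: [0.5227, 0.034, 0.1087]
orientation: [0.056, 0.998, 0.0, 0.001]
contact_force: [-7.5, -0.8, 24.3]
grip_width: -0.0001
```

Request:
servo_tool:
  steps:
    - [[0,0,0.006,0,0,0,-1],[0,0,0.006,0,0,0,0.46],[0,0,0,0,0,0,0.46],[0,0,0,0,0,0,0.46],[0,0,0,0,0,0,0.46],[0,0,-0.002,0,0,0,0.46],[0,0,-0.002,0,0,0,0.46],[0,0,-0.002,0,0,0,0.46],[0,0,-0.002,0,0,0,0.46],[0,0,-0.002,0,0,0,0.46]]

```text
time_s: 5.93
tcp_pos: [0.5215, 0.034, 0.1072]
orientation: [0.056, 0.998, -0.0, -0.0]
contact_force: [0.2, -0.3, -0.3]
grip_width: 0.0626
```

Request:
servo_tool:
  steps:
    - [[0,0,-0.001,0,0,0,0.46],[0,0,-0.001,0,0,0,0.46],[0,0,-0.001,0,0,0,0.46],[0,0,-0.001,0,0,0,0.46],[0,0,-0.001,0,0,0,0.46],[0,0,-0.001,0,0,0,0.46],[0,0,-0.001,0,0,0,0.46],[0,0,0,0,0,0,0.46],[0,0,0,0,0,0,0.46],[0,0,0,0,0,0,0.46]]

```text
time_s: 6.77
tcp_pos: [0.5219, 0.034, 0.103]
orientation: [0.056, 0.998, 0.0, 0.001]
contact_force: [-8.1, -0.7, 21.6]
grip_width: 0.0624
```

Request:
servo_tool:
  steps:
    - [[0,0,0.03,0,0,0,0.46],[0,0,0.04,0,0,0,0.46],[0,0,0.04,0,0,0,1],[0,0,0.04,0,0,0,1],[0,0,0.03,-0.0111,-0.0971,0,1],[0,0,0,-0.0111,-0.0971,0,1],[0,0,0,-0.0111,-0.0971,0,1],[0,0,0,-0.0111,-0.0971,0,1],[0,0,0,-0.0111,-0.0971,0,1],[0,0,0,0,0,0,1]]

```text
time_s: 7.6
tcp_pos: [0.5155, 0.0336, 0.2758]
orientation: [0.054, 0.969, -0.014, 0.24]
contact_force: [-1.9, 0.2, -1.0]
grip_width: 0.0857
```

```bash
python3 st.py; python3 - <<'E'
from h import *
A=snap('top','top1')['img'];B=snap('scene','scene1')['img']
a=A[185:285,265:405+35];b=B[190:290,220:395]
c=np.vstack([cv2.resize(x,(800,457),interpolation=cv2.INTER_CUBIC) for x in(a,b)])
cv2.imwrite('pics/c3.png',cv2.cvtColor(cv2.resize(c,(525,600)) if 0 else c[:,:,:],cv2.COLOR_RGB2BGR))
# separate neck crops x10 side by side
n1=A[200:245,365:410];n2=B[215:275,245:305]
k=np.hstack([cv2.resize(n1,(400,400),interpolation=cv2.INTER_CUBIC),cv2.resize(n2,(400,400),interpolation=cv2.INTER_CUBIC)])
w=np.vstack([k,cv2.resize(np.hstack([A[150:300,240:440],B[170:320,200:400]]),(533,200))[:, :533].repeat(1,0) if 0 else cv2.resize(np.hstack([A[180:280,240:440],B[200:300,200:400]]),(800,200))])
cv2.imwrite('pics/c4.png',cv2.cvtColor(w,cv2.COLOR_RGB2BGR))
E
```

```text
t 7.6 tcp [0.5155 0.0336 0.2758] q [ 0.137 -0.232 -0.666  0.665 -0.117  0.219]
z [ 0.463 -0.054 -0.885] y [ 0.111  0.994 -0.002] az y 83.6 F [-1.9  0.2 -1. ] M [ 0.11  0.64 -0.03] w 0.0857
```

View pics/c4.png

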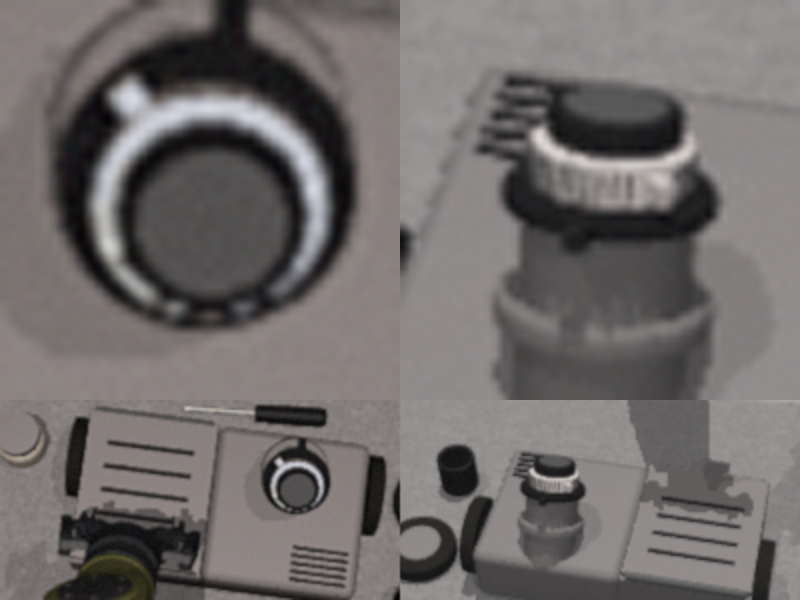

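The lid is flat and shut. The ring nib tip shows at (118,88) in the left crop and the collar top centre at (214,220). In the right crop the collar centre is (220,110) and the fixed nib (177,243). I'll refit with these.

```bash
cat > fit2.py <<'E'
exec(open('fit.py').read().split('s=least')[0].replace("u/4.5+265,v/4.5+175","(u+.5)/4.5+264.5,(v+.5)/4.5+174.5").replace("u/4.4+220,v/4.4+200","(u+.5)/4.4+219.5,(v+.5)/4.4+199.5"))
N=lambda u,v:('top1',(u+.5)/8.889+364.5,(v+.5)/8.889+199.5)
M=lambda u,v:('scene1',(u+.5)/6.667+244.5,(v+.5)/6.667+214.5)
obs=obs[:8]+[('cap',N(214,220),lambda a,r:neck(.022,0,0)),('lc-',N(52,190),lambda a,r:neck(-.01,.041,np.pi/2)),('lc+',N(357,190),lambda a,r:neck(-.01,.041,-np.pi/2)),('scap',M(220,110),lambda a,r:neck(.022,0,0)),('sfn',M(177,243),lambda a,r:neck(-.014,.054,0)),('rn',N(118,88),lambda a,r:neck(.003,.040,r)),('fn',N(234,12),lambda a,r:neck(-.012,.0505,0))]
# extra params: column offset per camera shared by all points
def res(p): return np.concatenate([proj(o[1][0],W(p,o[2](p[3],p[4])))[0]+[p[5 if o[1][0][0]=='t' else 6],0]-o[1][1:] for o in obs]+[p[5:]])
s=least_squares(res,[.57,-.07,-.11,1.1,.7,0,0],loss='soft_l1'); p=s.x; print(p.round(4))
for o,r in zip(obs,res(p)[:-2].reshape(-1,2)): print(o[0],r.round(1),end=' ')
np.save('p2.npy',p); R=W(p,RM); Aw=W(p,AX+0)-W(p,[0,0,0]); print('\nring',R.round(4),'axis',Aw.round(4),'standoff',(R+.07*Aw).round(4),'grip',(R+.0055*Aw).round(4))
E
python3 fit2.py
```

```text
[ 0.5701 -0.0711 -0.1087  1.1099  0.7729  0.724   1.1145]
h- [-0.3  0.7] h+ [-1.2  0.5] e- [0.2 0.1] e+ [-0.5  0.4] sh- [-0.8  0.5] sh+ [-0.3  0.1] se- [-0.1  1.2] se+ [0.4 0.8] cap [-0.1  0.8] lc- [ 0.5 -1.8] lc+ [0.1 2.2] scap [-0.1  0.3] sfn [0.  1.1] rn [0.3 0.4] fn [-0.1 -0.1] 
ring [ 0.5795 -0.1576  0.1627] axis [-0.4667  0.0509  0.8829] standoff [ 0.5468 -0.1541  0.2245] grip [ 0.5769 -0.1574  0.1676]
```

Request:
servo_tool:
  steps:
    - [[0.0052,-0.0313,-0.004,-0.0467,0.0051,0.0883,1],[0.0052,-0.0313,-0.004,-0.0467,0.0051,0.0883,1],[0.0052,-0.0313,-0.004,-0.0467,0.0051,0.0883,1],[0.0052,-0.0313,-0.004,-0.0467,0.0051,0.0883,1],[0.0052,-0.0313,-0.004,-0.0467,0.0051,0.0883,1],[0.0052,-0.0313,-0.004,-0.0467,0.0051,0.0883,1],[0,0,-0.0135,0,0,0,1],[0,0,-0.0135,0,0,0,1],[0,0,0,0,0,0,1],[0,0,0,0,0,0,1]]

```text
time_s: 8.53
tcp_pos: [0.5543, -0.1547, 0.2299]
orientation: [-0.234, 0.942, -0.084, 0.226]
contact_force: [0.6, -0.3, -0.5]
grip_width: 0.0853
```

```bash
python3 st.py; python3 - <<'E'
from h import *
A=snap('top','top2')['img'];B=snap('scene','scene2')['img']
k=np.hstack([cv2.resize(x,(400,400),interpolation=cv2.INTER_CUBIC) for x in(A[185:265,345:425],B[195:275,235:315])])
cv2.imwrite('pics/c5.png',cv2.cvtColor(k,cv2.COLOR_RGB2BGR))
E
```

```text
t 8.53 tcp [ 0.5543 -0.1547  0.2299] q [-0.327 -0.083 -0.657  0.519  0.1   -0.79 ]
z [ 0.466 -0.053 -0.883] y [-0.403  0.876 -0.265] az y 114.7 F [ 0.6 -0.3 -0.5] M [0.09 0.45 0.05] w 0.0853
```

View pics/c5.png

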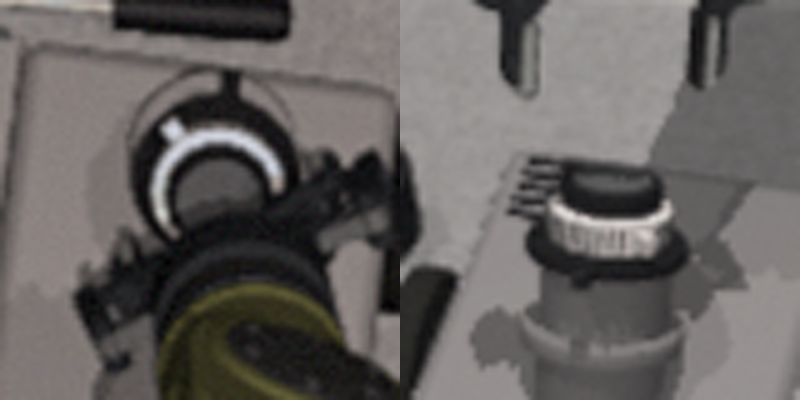

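The fingertips straddle the neck in the scene view, at about (520,90) and (708,88). Next I'll check their midpoint against the model.

```bash
python3 - <<'E'
from model import *
from scipy.spatial.transform import Rotation as Ro
p=np.load('p2.npy');o=env.get_obs();r=Ro.from_quat(o['orientation']).as_matrix();t=o['tcp_pos']
for sg in(-1,1,0): print(sg,(proj('scene2',t+r[:,2]*.001+sg*r[:,1]*.0475)-[234.5,194.5])*5+[400,0])
R=W(p,RM);Aw=W(p,AX)-W(p,[0,0,0]);xb=W(p,CX)-W(p,[0,0,0]);yb=np.cross(Aw,xb)
d=t-R;print('off axis: x',d@xb,'y',d@yb,'along',d@Aw,'jaw th',np.arctan2(r[:,1]@yb,r[:,1]@xb)); print('to grip',(R+.0055*Aw-t).round(4),'to standoff laterally',(R+.07*Aw-t).round(4)); print(xb,yb,Aw)
E
```

```text
-1 [[518.36300245  99.99820063]]
1 [[701.3008273   91.90558686]]
0 [[611.30003835  95.88694842]]
off axis: x 0.010014491779232212 y 0.0006961999860553372 along 0.07221041039856618 jaw th 2.1686087141975827
to grip [ 0.0223 -0.0031 -0.0636] to standoff laterally [-0.0078  0.0002 -0.0067]
[ 0.87774059 -0.09574921  0.46947156] [ 1.08442690e-01  9.94102702e-01 -6.93889390e-18] [-0.46670295  0.05091076  0.88294759]
```

Request:
servo_tool:
  steps:
    - [[-0.0039,0.0001,-0.0033,0,0,0,1],[-0.0039,0.0001,-0.0033,0,0,0,1],[0,0,0,0,0,0,1],[0.005,-0.0005,-0.0095,0,0,0,1],[0.005,-0.0006,-0.0095,0,0,0,1],[0.005,-0.0005,-0.0095,0,0,0,1],[0.005,-0.0006,-0.0095,0,0,0,1],[0.005,-0.0005,-0.0095,0,0,0,1],[0.0,0,0,0,0,0,1],[0,0,0,0,0,0,1]]

```text
time_s: 9.47
tcp_pos: [0.5697, -0.156, 0.1753]
orientation: [-0.235, 0.941, -0.085, 0.227]
contact_force: [0.2, -0.5, -0.6]
grip_width: 0.0853
```

```bash
cat > off.py <<'E'
from model import *
from scipy.spatial.transform import Rotation as Ro
p=np.load('p2.npy');o=env.get_obs();r=Ro.from_quat(o['orientation']).as_matrix();t=o['tcp_pos']
R=W(p,RM);Aw=W(p,AX)-W(p,[0,0,0]);xb=W(p,CX)-W(p,[0,0,0]);yb=np.cross(Aw,xb)
d=t-R;print('off axis: x %.4f y %.4f along %.4f'%(d@xb,d@yb,d@Aw),'jaw th-pi/2 %.3f'%(np.arctan2(r[:,1]@yb,r[:,1]@xb)-np.pi/2),'tilt err',np.cross(r[:,2],-Aw).round(4),'to grip',(R+.0055*Aw-t).round(4),'F in x,y,axis',[round(float(o['contact_force']@v),1) for v in(xb,yb,Aw)],'Fjaw',(o['contact_force']@r[:,1]).round(1),'M axis',(o['moment']@Aw).round(2),'w',round(o['grip_width'],4),'q',o['q'].round(2))
E
python3 off.py
```

```text
off axis: x -0.0029 y 0.0006 along 0.0157 jaw th-pi/2 0.598 tilt err [0.0016 0.0001 0.0008] to grip [ 0.0072 -0.0014 -0.0077] F in x,y,axis [-0.1, -0.5, -0.6] Fjaw -0.4 M axis -0.02 w 0.0853 q [-0.32  0.   -0.72  0.37  0.1  -0.78]
```

Request:
servo_tool:
  steps:
    - [[0.0035,-0.0007,-0.0038,0,0,0,1],[0.0035,-0.0007,-0.0038,0,0,0,1],[0,0,0,0,0,0,1],[0,0,0,0,0,0,0.6],[0,0,0,0,0,0,0.6],[0,0,0,0,0,0,0.6],[0,0,0,0,0,0,0.6],[0,0,0,0,0,0,0.55],[0,0,0,0,0,0,0.55],[0,0,0,0,0,0,0.55]]
  grip_force: 25

```text
time_s: 10.3
tcp_pos: [0.5771, -0.1577, 0.1681]
orientation: [-0.235, 0.941, -0.085, 0.227]
contact_force: [-0.8, -0.3, -1.1]
grip_width: 0.0663
```

```bash
python3 off.py
```

```text
off axis: x 0.0005 y -0.0003 along 0.0058 jaw th-pi/2 0.598 tilt err [0.0021 0.0012 0.001 ] to grip [-0.0003  0.0004 -0.0005] F in x,y,axis [-1.2, -0.4, -0.6] Fjaw 0.3 M axis -0.0 w 0.0663 q [-0.32  0.02 -0.71  0.35  0.1  -0.78]
```

Well centred to within 2 mm. Closing.

Request:
servo_tool:
  steps:
    - [[0,0,0,0,0,0,0.45],[0,0,0,0,0,0,0.4],[0,0,0,0,0,0,0.3],[0,0,0,0,0,0,0.2],[0,0,0,0,0,0,0],[0,0,0,0,0,0,-1],[0,0,0,0,0,0,-1],[0,0,0,0,0,0,-1],[0,0,0,0,0,0,-1],[0,0,0,0,0,0,-1]]

```text
time_s: 11.13
tcp_pos: [0.5763, -0.1566, 0.1676]
orientation: [-0.235, 0.941, -0.084, 0.227]
contact_force: [-6.8, 3.9, 5.5]
grip_width: 0.0606
```

```bash
python3 off.py
```

```text
off axis: x -0.0005 y 0.0007 along 0.0059 jaw th-pi/2 0.598 tilt err [-0.0002 -0.     -0.0001] to grip [ 0.0006 -0.0008 -0.0001] F in x,y,axis [-3.8, 3.2, 8.2] Fjaw 4.8 M axis -0.02 w 0.0606 q [-0.32  0.02 -0.71  0.36  0.1  -0.78]
```

Request:
servo_tool:
  steps:
    - [[0,0,0,0.0327,-0.0036,-0.0618,-1],[0,0,0,0.0327,-0.0036,-0.0618,-1],[0,0,0,0.0327,-0.0036,-0.0618,-1],[0,0,0,0.0327,-0.0036,-0.0618,-1],[0,0,0,0.0327,-0.0036,-0.0618,-1],[0,0,0,0.0327,-0.0036,-0.0618,-1],[0,0,0,0.0327,-0.0036,-0.0618,-1],[0,0,0,0.0327,-0.0036,-0.0618,-1],[0,0,0,0.0327,-0.0036,-0.0618,-1],[0,0,0,0.0327,-0.0036,-0.0618,-1]]

```text
time_s: 11.97
tcp_pos: [0.5763, -0.1563, 0.1676]
orientation: [0.104, 0.965, -0.0, 0.241]
contact_force: [-6.8, 4.7, 5.5]
grip_width: 0.0609
```

```bash
python3 off.py; python3 - <<'E'
from h import *
A=snap('top','top3')['img'];B=snap('scene','scene3')['img']
k=np.hstack([cv2.resize(x,(400,400),interpolation=cv2.INTER_CUBIC) for x in(A[190:240,360:410],B[215:265,250:300])])
cv2.imwrite('pics/c6.png',cv2.cvtColor(k,cv2.COLOR_RGB2BGR))
E
```

```text
off axis: x -0.0006 y 0.0010 along 0.0059 jaw th-pi/2 -0.105 tilt err [-0.0006 -0.0014 -0.0002] to grip [ 0.0006 -0.001  -0.    ] F in x,y,axis [-3.9, 3.9, 8.3] Fjaw 3.5 M axis 0.14 w 0.0609 q [-0.32  0.02 -0.71  0.36  0.1  -0.08]
```

View pics/c6.png

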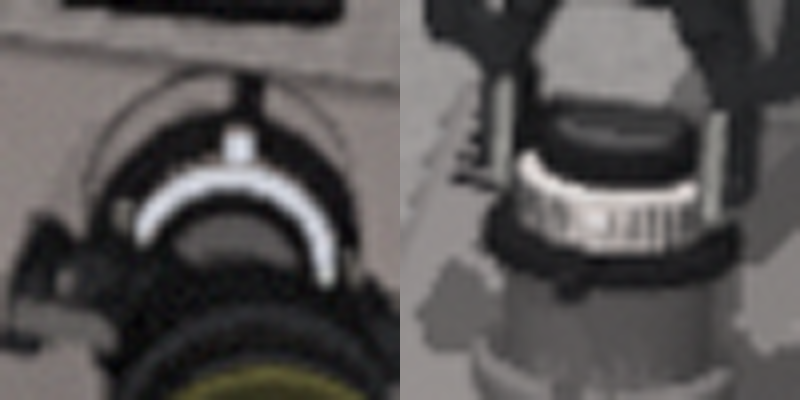

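Top crop: ring nib at (238,142), fixed nib at (250,95). Scene crop: ring nib at (598,218), fixed nib at (573,287). I'll convert those to an angle.

```bash
python3 - <<'E'
from model import *
p=np.load('p2.npy')
A=lambda X,n,o,k:((proj(n,W(p,X))[0]-o+.5)*8+[k,0]).round(1)
for n,o,k in(('top3',[360,190],0),('scene3',[250,215],400)):
    print(n,'fixed',A(neck(-.010,.048,0),n,o,k),A(neck(-.014,.054,0),n,o,k))
    for th in(-.1,0,.05,.1,.15,.2): print(th,A(neck(.004 if n[0]=='t' else 0,.037 if n[0]=='t' else .04,th),n,o,k))
E
```

```text
top3 fixed [244.   99.9] [246.1  77. ]
-0.1 [253.4 150. ]
0 [241.  147.9]
0.05 [234.8 147.3]
0.1 [228.5 147. ]
0.15 [222.2 147. ]
0.2 [215.9 147.3]
scene3 fixed [569.9 282.4] [564.1 301.3]
-0.1 [565.8 241. ]
0 [578.4 243. ]
0.05 [584.8 243.9]
0.1 [591.3 244.6]
0.15 [597.8 245.2]
0.2 [604.4 245.7]
```

Request:
servo_tool:
  steps:
    - [[0,0,0,0.0093,-0.001,-0.0177,-1],[0,0,0,0.0093,-0.001,-0.0177,-1],[0,0,0,0.0093,-0.001,-0.0177,-1],[0,0,0,0.0093,-0.001,-0.0177,-1],[0,0,0,0,0,0,-1],[0,0,0,0,0,0,-1],[0,0,0,0,0,0,-1],[0,0,0,0,0,0,-1],[0,0,0,0,0,0,-1],[0,0,0,0,0,0,-1]]

```text
time_s: 12.9
tcp_pos: [0.5763, -0.1563, 0.1676]
orientation: [0.141, 0.96, 0.009, 0.241]
contact_force: [-6.4, 5.8, 5.8]
grip_width: 0.0611
```

```bash
python3 off.py; python3 - <<'E'
from h import *
A=snap('top','top4')['img'];B=snap('scene','scene4')['img']
k=np.hstack([cv2.resize(x,(400,400),interpolation=cv2.INTER_CUBIC) for x in(A[195:220,377:402],B[232:262,260:290])])
cv2.imwrite('pics/c7.png',cv2.cvtColor(k,cv2.COLOR_RGB2BGR))
print(A[198:213,384:398].mean(2).astype(int))
E
```

```text
off axis: x -0.0006 y 0.0010 along 0.0059 jaw th-pi/2 -0.183 tilt err [-0.0005 -0.0016 -0.0002] to grip [ 0.0006 -0.001  -0.    ] F in x,y,axis [-3.5, 5.0, 8.4] Fjaw 4.3 M axis -0.18 w 0.0611 q [-0.32  0.02 -0.71  0.36  0.1  -0.  ]
[[ 62  64  70  70  78  78  83  97  99 100 111 115 120 129]
 [ 65  79  88  88  73  46  28  40  48  67  92  94  95  98]
 [120 122 123 122 101  53  25  16  27  72  84  81  92  94]
 [132 127 128 130 107  55  25  22  33 100 116 102  87  87]
 [116 118 124 128 101  49  23  20  45 106 129 122 111 102]
 [ 88  88  86  84  63  31  29  23  46 105 127 125 126 119]
 [ 42  45  41  31  24  20  25  20  29  76 107 120 124 126]
 [ 22  20  23  19  24  51  55  44  30  35  56  86 113 124]
 [ 28  25  32  22  38 113 129 111  68  31  21  38  64  87]
 [ 25  25  23  16  46 160 197 189 131  45  15  19  28  42]
 [ 28  19  25  24  54 170 212 211 147  42  17  26  23  22]
 [ 42  44  78  94  92 168 208 208 142  47  25  20  25  25]
 [ 85  92 117 132 125 153 176 172 136  99  63  30  24  20]
 [153 175 187 187 185 188 191 191 179 152 108  63  38  26]
 [199 207 206 206 207 208 204 203 203 198 183 148  98  60]]
```

View pics/c7.png

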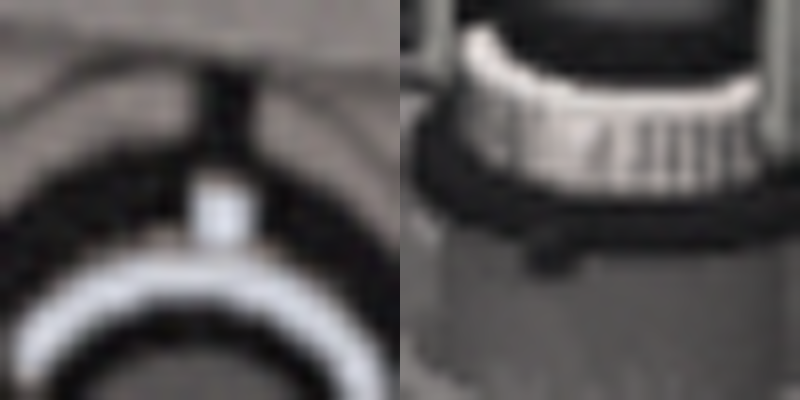

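```bash
python3 - <<'E'
from model import *
for n in('scene3','scene4'):
    A=cv2.imread('pics/'+n+'.png').mean(2).astype(int); print(n,'cols264..287'); 
    for r in range(238,256): print(r,A[r,264:288])
p=np.load('p2.npy')
P=lambda X:proj('scene4',W(p,X))[0].round(1)
for th in(0,.08): print(th,[P(neck(z,r,th+s*.004/r)) for z in(-.008,.008) for r in (.031,.04) for s in(-1,1)])
print([P(neck(z,.054,s*.0045/.054)) for z in(-.018,-.010) for s in(-1,1)], 'silh', [P(neck(-.010,.041,s)) for s in(-1.6,1.6)],[P(neck(.0,.031,s)) for s in(-1.6,1.6)])
E
```

```text
scene3 cols264..287
238 [ 59  92 123 168 208 216 202 196 178 116 102  95  81  82  81  80  80  80
  86 100 137 195 180 119]
239 [ 59  82  85 117 158 162 188 209 211 206 202 195 191 193 198 198 197 197
 195 196 203 206 175 107]
240 [ 52  75  86 109 132 111 139 176 192 197 192 191 192 193 194 188 182 165
 173 160 166 135 112  92]
241 [ 55  84  97 101 122 109 115 157 185 200 205 194 167 181 167 141 153 113
 145 113 132  85  80  93]
242 [ 48  89 113  99 124 125 115 153 177 202 214 199 148 179 160 126 152 107
 141  95 119  80  74  78]
243 [ 39  60  83  94 125 131 125 166 171 184 191 182 141 167 142 124 150 114
 141  92 110  79  78  75]
244 [ 35  35  41  60  98 127 139 172 168 174 170 156 148 162 134 122 147 116
 141  97 113  92  85  58]
245 [ 38  36  35  33  55  78  89 109 121 158 178 165 165 164 151 150 157 129
 142  81  87  71  55  33]
246 [ 30  32  35  35  35  35  34  39  58  92 111 106 104 102  96  99  99  81
  86  46  49  41  31  32]
247 [28 29 30 34 35 33 37 34 34 28 24 24 33 31 32 31 33 31 33 32 33 35 35 36]
248 [32 30 31 30 30 32 34 34 36 33 29 28 34 35 36 35 35 36 29 33 33 30 27 2
[... 2066 characters left out ...]
8 86 83 84 84 83 83 83 83 83 82 80 78 75 74 72 68 64]
255 [79 83 84 87 88 90 90 90 87 84 83 83 84 83 81 82 81 79 78 75 75 71 67 64]
0 [array([271. , 246.5]), array([274.2, 246.9]), array([270.1, 247.7]), array([273.2, 248.1]), array([271.4, 240.4]), array([274.5, 240.8]), array([270.4, 241.6]), array([273.6, 242. ])]
0.08 [array([272. , 246.6]), array([275.2, 247. ]), array([271.3, 247.9]), array([274.5, 248.3]), array([272.3, 240.5]), array([275.5, 240.9]), array([271.7, 241.8]), array([274.9, 242.1])]
[array([268.1, 253.4]), array([271.7, 253.9]), array([268.3, 250.3]), array([271.9, 250.9])] silh [array([260. , 241.1]), array([291.6, 245.5])] [array([264. , 237.9]), array([288. , 241.3])]
```

Both views agree on about 0 rad (roughly -0.01). Releasing and backing out along the neck axis.

Request:
servo_tool:
  steps:
    - [[0,0,0,0,0,0,0.5],[0,0,0,0,0,0,0.8],[0,0,0,0,0,0,1],[0,0,0,0,0,0,1],[0,0,0,0,0,0,1],[0,0,0,0,0,0,1],[-0.0047,0.0005,0.0088,0,0,0,1],[-0.007,0.0008,0.0132,0,0,0,1],[-0.0093,0.001,0.0177,0,0,0,1],[-0.0093,0.001,0.0177,0,0,0,1]]

```text
time_s: 13.83
tcp_pos: [0.5459, -0.1542, 0.2261]
orientation: [0.141, 0.96, 0.008, 0.241]
contact_force: [0.4, -0.7, 0.3]
grip_width: 0.0856
```

Request:
servo_tool:
  steps:
    - [[-0.014,0.0015,0.0265,0,0,0,1],[-0.014,0.0015,0.0265,0,0,0,1],[-0.014,0.0015,0.0265,0,0,0,1],[-0.014,0.0015,0.0265,0,0,0,1],[0,0,0.02,0,0,0,1],[0,0,0,0,0,0,1],[0,0,0,0,0,0,1],[0,0,0,0,0,0,1],[0,0,0,0,0,0,1],[0,0,0,0,0,0,1]]

```text
time_s: 14.67
tcp_pos: [0.4902, -0.1481, 0.3498]
orientation: [0.141, 0.96, 0.008, 0.24]
contact_force: [0.5, 0.1, -0.6]
grip_width: 0.0856
```

```bash
python3 st.py; python3 - <<'E'
from h import *
A=snap('top','top5')['img'];B=snap('scene','scene5')['img']
k=np.hstack([cv2.resize(A[195:235,367:407],(400,400),interpolation=cv2.INTER_CUBIC),cv2.resize(B[190:310,220:400],(400,267)).repeat(1,0) if 0 else cv2.copyMakeBorder(cv2.resize(B[190:310,220:400],(400,267),interpolation=cv2.INTER_CUBIC),0,133,0,0,0)])
cv2.imwrite('pics/c8.png',cv2.cvtColor(k,cv2.COLOR_RGB2BGR))
print(A[198:213,384:398].mean(2).astype(int))
E
```

```text
t 14.67 tcp [ 0.4902 -0.1481  0.3498] q [-0.366 -0.269 -0.525  0.843  0.117 -0.046]
z [ 0.464 -0.053 -0.884] y [0.267 0.96  0.083] az y 74.4 F [ 0.5  0.1 -0.6] M [ 0.05  0.48 -0.05] w 0.0856
[[ 59  67  67  71  78  75  81  94 100 101 111 113 118 127]
 [ 67  78  89  89  75  46  30  38  46  70  91  94  99  98]
 [119 121 124 122 104  53  17  18  29  72  85  79  86  92]
 [127 131 128 128 107  56  23  18  42  98 118 102  87  91]
 [118 117 124 126 100  52  29  26  41 106 127 122 112 101]
 [ 91  87  85  84  60  32  25  20  45 103 127 125 121 118]
 [ 51  44  34  36  25  22  22  22  29  75 104 120 125 126]
 [ 24  21  22  20  27  50  55  42  29  32  57  85 113 124]
 [ 26  22  20  20  40 114 131 107  67  29  23  40  66  86]
 [ 24  24  24  13  45 160 194 190 131  46  19  23  30  40]
 [ 28  25  25  28  55 167 213 212 143  46  18  22  22  16]
 [ 42  46  80  94  93 169 208 208 141  44  22  28  21  23]
 [ 86  92 116 133 128 153 175 176 136  99  62  28  27  23]
 [151 176 184 186 183 186 190 190 178 152 103  64  40  26]
 [198 206 208 206 208 204 206 206 205 195 182 151  97  57]]
```

View pics/c8.png

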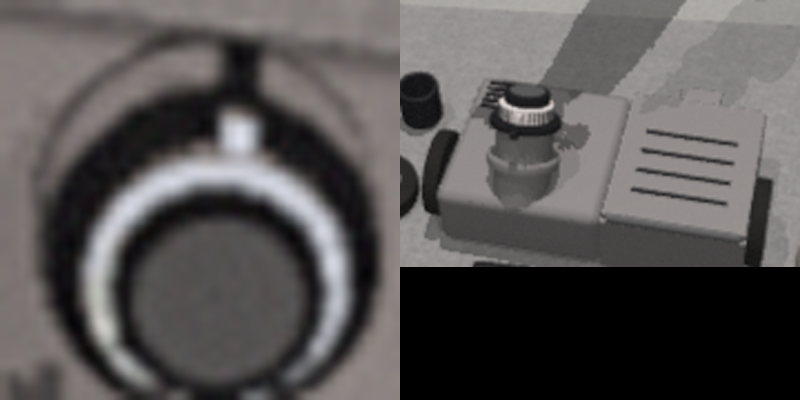

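The nib at (238,133) sits in line with the fixed nib at (241,70), unchanged by the release. The lid is flat.

```bash
python3 -c "
from workcell import env
print(env.hand_in())"
```

```text
the job is handed in; nothing more can be done
None
```

The filter lid is shut and the bleed-air ring is lined up with the lower collar's nib. The job was handed in at about 14.7 s.

- **Lid:** I swung it shut with the closed fingertips and pressed it onto its rim. It hit a hard stop at about 24 N, with the upper face at about 95 mm. The last pictures show it flat.
- **Ring:** I gripped only the ring, straight along the neck's axis, and turned it about 0.78 rad clockwise. I let go and backed out along the axis.
- **Alignment:** In the last top view the nibs agree to about 0.02 rad, and the ring did not move on release. My first reading in the scene view suggested it was still about 0.08 rad off. Checking the pixel values in that view brought it to about 0, in agreement with the top view.
- **Collars and other items:** The forces on the tool showed no contact with the collars. By the model, the fingertips kept about 7 mm above the lower collar; I did not check that directly. The arm went near none of the other items, but I did not measure their positions again at the end.
- **Disagreement:** The two cameras differed by about 1 pixel (about 2 mm) sideways. I allowed for this in the fit, and the grip closed with only about 5 N of side load.

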